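# Push the row of spacer blocks home and swing the keeper behind it

## Task

Push the row of four steel spacer blocks along its rail as one train, with closed fingertips against the rear block only, until the row is fully home against the end stop. Then push the keeper's upright pin round until the keeper lies fully across the rail behind the row, and move clear. Do not grip, lift or tip anything, touch no other block of the row, and leave the other things on the bench where they are.

Things in the scene. Friction and masses are not known exactly. Their poses are not given: they have to be found in the camera images.
- fixture: Dark steel rail fixture fixed to the bench. Origin on the bench under mid-channel; +x along the channel to the end stop, +y across, z up. Base x -150..150, y -55..43 mm, 12 mm thick; its top is the channel floor. Two low walls (inner faces y = +-20.5, 8 mm thick, top z = 26) run the whole length. End stop: face at x = 135, 15 mm thick, top z = 44. The x = -150 end is open.
- stop_face (a point): Centre of the end stop's face, 28 mm above the bench, at (135, 0, 28) mm in the fixture's frame; the front block meets it.
- spacer_1: Front block (nearest the stop): plain steel with a dark round hole in its top, 26 mm long along the rail, 38 wide, 32 high, about 0.25 kg. Origin at the centre of its underside, on the channel floor (12 mm above the bench); x along the rail to the stop. Its front face starts 60 to 107 mm short of the stop. Home: origin at fixture x = 122 mm.
- spacer_2: Second block, same as spacer_1, touching it from behind; home at fixture x = 96 mm.
- spacer_3: Third block, same again; home at fixture x = 70 mm.
- spacer_4: Rear block, same again: the one to push, on its rear face (13 mm from its origin toward fixture -x; its part from 26 to 44 mm above the bench stands above the walls). Home: origin at fixture x = 44 mm, rear face at 31 mm. Sliding the row takes roughly 3 to 10 N; the force rises sharply at the stop.
- keeper (a joint): Flat steel swing bar on a vertical pivot at fixture (20, -42) mm; 14 mm wide, 28 to 36 mm above the bench. Angle in rad, growing clockwise from above: 0 = parallel to the rail, pointing to fixture -x; negative = swung outward; 1.571 = closed at a hard stop, across the rail (to fixture +y), its front face at x = 27 mm. Starts at -0.6 to 0.15, stays where left, takes about 1.5 N at the pin.
- keeper_pin (a point): Middle of the upright round pin on the keeper's free end, 50 mm above the bench: 12 mm in diameter, from 36 to 64 mm above the bench, 66 mm from the pivot. Closed, it is at fixture (20, 24) mm.
- horseshoe: Bystander: dark flat horseshoe, about 125 mm across, 9 mm thick, lying on the robot's side of the rail; origin at its middle on the bench.
- hammer: Bystander: hammer lying beyond the far side of the rail; origin at its middle on the bench.
- tin: Bystander: closed metal tin, 64 mm in diameter, 60 mm high, beyond the stop end on the keeper's side; origin under its centre.
- nut: Bystander: large hexagon nut, 34 mm across, 15 mm high, beside the rail on the keeper's side, toward the stop; origin under its centre.
- punch: Bystander: short steel punch standing upright, 22 mm in diameter, 55 mm high, beside the open end of the rail on the robot's side; origin under its centre.
- collar: Bystander: steel ring, 48 mm in diameter, 20 mm high, lying past the stop end; origin under its centre.
- offcut: Bystander: dark steel offcut, 50 x 30 x 24 mm, lying on the bench past the open end of the rail; origin under its centre.
There are look-alikes about, which are no part of the job. Leave any blue, red or turquoise look-alike of the spacer_4 alone.

How it is judged:
On the way, in this order (a step that is already met when the one before it is completed fails the run):
1. the row of four is home against the end stop (within 4.5 mm) while the keeper is still open (below 0.6 rad) (x of spacer_1 in the frame of fixture above 0.1175 m and x of spacer_2 in the frame of fixture above 0.0915 m and x of spacer_3 in the frame of fixture above 0.0655 m and x of spacer_4 in the frame of fixture above 0.0395 m and value of joint keeper below 0.6 rad), for 0.2 s.
2. the keeper lies across the rail behind the row (above 1.48 rad) (value of joint keeper above 1.48 rad), for 0.2 s.
At the end, for the whole second after the job is handed in: All four blocks lie flat in the channel, in a row against the end stop (each within 4.5 mm of its home place along the rail), at rest, and the keeper is closed across the rail behind them (above 1.48 of 1.571 rad) (x of spacer_1 in the frame of fixture above 0.1175 m and x of spacer_2 in the frame of fixture above 0.0915 m and x of spacer_3 in the frame of fixture above 0.0655 m and x of spacer_4 in the frame of fixture above 0.0395 m and y of spacer_1 in the frame of fixture between -0.004 and 0.004 m and z of each of spacer_1, spacer_2, spacer_3, spacer_4 in the frame of fixture below 0.016 m and y of spacer_2 in the frame of fixture between -0.004 and 0.004 m and y of spacer_3 in the frame of fixture between -0.004 and 0.004 m and y of spacer_4 in the frame of fixture between -0.004 and 0.004 m and linear speed of each of spacer_1, spacer_2, spacer_3, spacer_4 below 0.01 m/s and value of joint keeper above 1.48 rad); the robot touches nothing.
It fails at once if a spacer block is lifted or tipped (height (world z) of any of spacer_1, spacer_2, spacer_3, spacer_4 above 0.022 m or angle between any of spacer_1, spacer_2, spacer_3, spacer_4's own z axis and vertical above 0.35 rad).
It fails at once if the robot touches a block other than the rear one (contact force between any of the fingers, the arm and spacer_1 above 1 N or contact force between any of the fingers, the arm and spacer_2 above 1 N or contact force between any of the fingers, the arm and spacer_3 above 1 N).
It fails at once if the rear block is taken between the fingers (horizontal distance between the grasp point and spacer_4 below 0.013 m and height (world z) of the grasp point below 0.046 m).
It fails at once if the keeper's pin is taken between the fingers (horizontal distance between the grasp point and keeper_pin below 0.009 m and height (world z) of the grasp point below 0.066 m).
It fails at once if a bystander (horseshoe, hammer, tin, nut, punch, collar, offcut) is moved more than 20 mm (distance of any of horseshoe, hammer, tin, nut, punch, collar, offcut from where it was at the start of the episode above 0.02 m).
It also fails if it takes over 51 s, if anything falls off the work surface, if the arm or the gripper's body presses on something with over 40 N, if the wrist force passes 120 N, or if a joint passes its speed limit or range.

## Robot

A 7-joint arm with a two-finger parallel gripper is mounted at the origin on the work surface. World frame = base frame: x ahead of the robot, y to its left, z up, the work surface at z = 0. Lengths are in m, angles in rad, forces in N, time in s.
With the tool pointing down it reaches from about 0.425 to 0.875 m from the base axis. Payload 9.9 kg.
Tool frame: the origin (TCP) lies midway between the tips of the shut fingers; the grasp point (between the pads) lies 19 mm behind it; z points along the fingers, y is the line along which they close (so a half turn about z gives the same grasp; the last joint's range is limited). The gripper opens to 85 mm and grips with 20 to 120 N. Pads are 22 mm wide; open, the fingers measure 114 mm over their backs; the gripper's body (76 mm by 85 mm) begins 54 mm behind the grasp point. The pads swing forward as they close: fully open they stand 13 mm farther back than shut.
Start: joints at [-1.206, 0.576, 0.025, 1.437, -0.015, 1.129, -0.057], TCP at [0.293, 0.608, 0.211] pointing down, gripper open.
Joint ranges: [-2.76, 2.76], [-0.34, 2.15], [-1.52, 1.57], [0.19, 2.46], [-1.09, 4.23], [0.17, 1.99], [-2.82, 2.82]. Speed limits (rad/s): [2.22, 2.22, 3.01, 3.01, 3.14, 3.14, 3.14].

## Interface

Orientations are given as a rotation vector (axis times angle).
In Python, from cell import robot gives the robot as it stands. The module is installed in compiled form; this text tells all that it offers.
- The arm moves only by the tool send_rows, never from a script. Its argument "series" is a list of rows, each a list of 4 numbers: the shift along the world's x, y, z in mm, then the turn about the world's z in degrees. In form: [[dx, dy, dz, roll], ...]. A call has 1 to 12 rows; each row shifts and turns the commanded pose from where the row before left it; what a row does not reach is not made up. A row lasts 1/12 s, in which the tool goes at most 41.7 mm and 7.16 degrees, less where a joint would pass 70% of its speed; a pose out of reach is approached as far as the arm can. A call with a gripper value outside its range is refused whole. "grip" is the gripper's target within -1 to 1 (shut at 1, half-way at 0, fully open at -1), set as the call begins (left out, the last holds). The fingers move at their own pace and stop on an object; "force" is the grip in N (left out, the last holds). Time passes only in rows, so rows that do not move let the fingers close. It gives the time, the measured TCP pose, the force, the opening and the grip force at its end, in the units of the state.
- robot.observe(): the state, without advancing time (a new reading comes with each control period).
- robot.get_image(name): name is "side" or "top" or "wrist"; returns the picture (420x560x3 uint8, blue, green, red); there is no depth.
- robot.camera_info(name): a dict with "fov_y" (degrees; the focal length in pixels is half the picture's height over the tangent of half this angle, whatever the lens; pixels are square), "cx", "cy" (the principal point, pixels), "k1" (the pictures are not rectified: a ray, as slopes to the right and down, at radius r is drawn at 1 + k1 r^2 times it, then the intrinsics apply), "position" and "attitude" of the camera in the world; the wrist camera has in their place "hand_eye" (4x4, takes a point from camera to tool coordinates, whose origin is the TCP and whose axes are the flange's). Camera axes: x right, y down, z forward; pixel columns grow to the right and rows downward; lengths in m; the calibration is good to about 2 mm. A picture is of the moment at which its call begins: read the wrist's pose just before it. camera_info takes no time and is no camera call.
- robot.close_job(): hands the job in; it is judged then, once.
The state is a dict: "time": time; "joint_pos": joint angles; "dq": joint speeds; "joint_torque": joint torques, N m; "tcp_pos": TCP position; "ee_rot": TCP orientation; "ft_force": force on the tool from outside, world axes, zero at the start; "wrist_torque": the same for the moment, N m; "finger_gap": finger opening in m; "gripper_force": force on a finger pad.
Only numpy, scipy, OpenCV 4.12 (cv2) and the standard library are available. Lean on these libraries where they do the work, as an engineer would, in place of code of your own. Each camera call takes 0.05 s, during which the arm holds its last target. There are 200 camera calls.

## Working session

There is one attempt and no reset: what is moved stays moved. The work goes in short steps, Python scripts to look and compute and a tool call to move; the robot and the scene stay as the last step left them, time stands still between calls to the robot, and variables do not carry over. Pictures are saved under pics/ and viewed, at most 10 in all, crops included, and the job is handed in when it is done.

Besides the shell and the picture viewer there is one more tool, called as name(argument=value, ...) on one line, values as JSON. send_rows: Moves the arm, as the interface text tells. Its arguments: {"type":"object","properties":{"series":{"type":"array"},"grip":{"type":"number"},"force":{"type":"number"}},"required":["series"]}

```bash
mkdir -p pics; python3 - <<'E'
from cell import robot
import cv2
s=robot.observe()
print(s)
for n in ("top","side"):
    i=robot.get_image(n); cv2.imwrite(f"pics/{n}0.png",i); print(n,robot.camera_info(n))
print(robot.camera_info("wrist"))
E
```

```text
{'time': 0.0, 'joint_pos': array([-1.20580894,  0.5764957 ,  0.02479047,  1.43788257, -0.01501047,
        1.12900986, -0.05647024]), 'dq': array([ 0.00134594, -0.0007731 , -0.00060095, -0.00122256,  0.00012058,
        0.00066505, -0.00060187]), 'joint_torque': array([-3.56133580e-05, -7.65720534e+01,  2.25089259e+00, -2.85984904e+01,
        1.54788850e-02,  1.23892256e-02, -1.37782700e-05]), 'tcp_pos': array([0.29262155, 0.60774584, 0.21017493]), 'ee_rot': array([-6.98821699e-01, -3.06255851e+00,  2.48350705e-03]), 'ft_force': array([0.24344852, 0.03490467, 0.4654675 ]), 'wrist_torque': array([ 0.00538788, -0.00957269,  0.02429001]), 'gripper_force': 0.0, 'finger_gap': 0.08539860697707487}
top {'fov_y': 42.72042716959395, 'cx': 282.63731416790165, 'cy': 209.01510570723573, 'k1': -0.13299561739462315, 'position': array([0.41054554, 0.03077054, 1.07265229]), 'attitude': array([-2.18882886,  2.13741422, -0.16498228])}
side {'fov_y': 51.32138881662799, 'cx': 288.8537748056687, 'cy': 208.93530417518753, 'k1': -0.03760419749128158, 'position': array([0.27407907, 0.50803816, 0.60506141]), 'attitude': array([-0.69576916,  2.62408447, -1.13933594])}
{'fov_y': 61.76436113424956, 'cx': 280.47452070377597, 'cy': 205.89528433713036, 'k1': -0.0814257953582263, 'hand_eye': array([[-8.73382740e-04, -9.55565233e-01, -2.94778431e-01,
         7.55451001e-02],
       [ 9.99999040e-01, -5.17535412e-04, -1.28517902e-03,
         2.67571776e-04],
       [ 1.07551411e-03, -2.94779271e-01,  9.55564767e-01,
        -1.63749017e-01],
       [ 0.00000000e+00,  0.00000000e+00,  0.00000000e+00,
         1.00000000e+00]])}
```

View pics/top0.png

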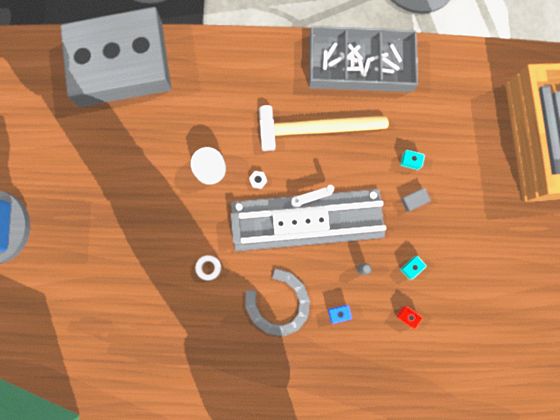

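View pics/side0.png

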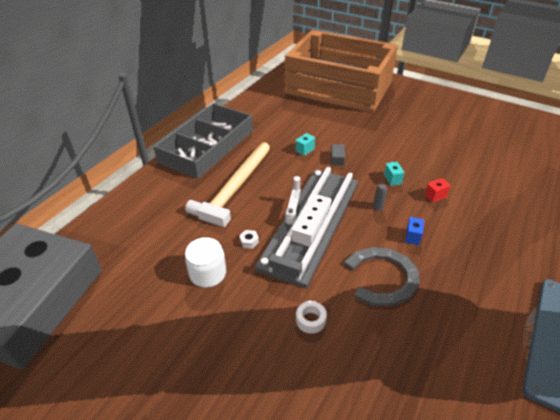

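The top view shows the rail with its stop end at the left (~235,222), four blocks from 275 to 328 px, and the keeper's pivot at (297,201) with its pin at (331,188). The bystanders lie around it.

```bash
cat > h.py <<'E'
import numpy as np, cv2
from scipy.spatial.transform import Rotation as R
from cell import robot
def cam(n, s=None):
    c=robot.camera_info(n); f=210/np.tan(np.radians(c["fov_y"]/2))
    if n=="wrist":
        s=s or robot.observe(); T=np.eye(4); T[:3,:3]=R.from_rotvec(s["ee_rot"]).as_matrix(); T[:3,3]=s["tcp_pos"]
        T=T@c["hand_eye"]; Rm,p=T[:3,:3],T[:3,3]
    else: Rm,p=R.from_rotvec(c["attitude"]).as_matrix(),np.array(c["position"])
    return c,f,Rm,p
def cast(n,uv,z,s=None):
    c,f,Rm,p=cam(n,s); d=(np.array(uv,float)-[c["cx"],c["cy"]])/f; u=d.copy()
    for _ in range(20): u=d/(1+c["k1"]*(u@u))
    r=Rm@np.r_[u,1]; return p+r*(z-p[2])/r[2]
def proj(n,P,s=None):
    c,f,Rm,p=cam(n,s); q=Rm.T@(np.array(P)-p); u=q[:2]/q[2]
    return u*(1+c["k1"]*(u@u))*f+[c["cx"],c["cy"]]
E
python3 - <<'E'
from h import *
for n,(x0,y0,w,h) in {"top":(220,165,190,110)}.items():
    i=cv2.imread(f"pics/{n}0.png")[y0:y0+h,x0:x0+w]; cv2.imwrite(f"pics/{n}c.png",cv2.resize(i,None,fx=4.2,fy=4.2,interpolation=cv2.INTER_CUBIC))
for nm,uv,z in [("stop",(235,222),.03),("open",(384,212),.012),("blk4",(320,220),.044),("pivot",(297,201),.036),("pin",(331,188),.064)]: print(nm,cast("top",uv,z))
E
```

```text
stop [0.52051359 0.10264485 0.03      ]
open [ 0.54988707 -0.19390902  0.012     ]
blk4 [ 0.5269814  -0.06210653  0.044     ]
pivot [ 0.56410995 -0.01730522  0.036     ]
pin [ 0.58675472 -0.08058993  0.064     ]
```

View pics/topc.png

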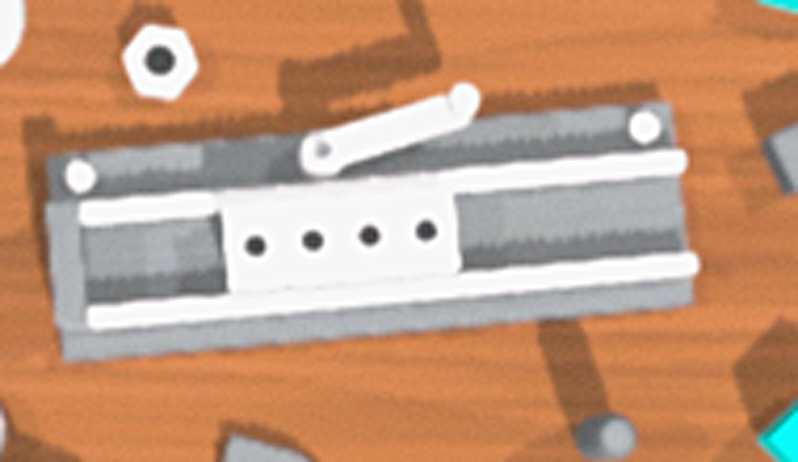

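The crop shows the hole centres at (256..427, 245..230), the block row's rear face at about 460, the pivot at (320,153) and the pin at (463,100). The rail's base corners are clear.

```bash
cat >> h.py <<'E'
def rigid(F,W):
    F=np.array(F);W=np.array(W);fc,wc=F.mean(0),W.mean(0);a=F-fc;b=W-wc
    th=np.arctan2((a[:,0]*b[:,1]-a[:,1]*b[:,0]).sum(),(a*b).sum())
    M=np.array([[np.cos(th),-np.sin(th)],[np.sin(th),np.cos(th)]]);return th,M,wc-M@fc
E
python3 - <<'E'
from h import *
g=lambda u,z: cast("top",(220-.38+u[0]/4.2,165-.38+u[1]/4.2),z)[:2]
pts=[((-150,-55),(670,102),.012),((-150,43),(693,303),.012),((150,43),(65,358),.012),((150,-55),(48,155),.012),((20,-42),(320,153),.036)]
F=[np.array(p[0])/1e3 for p in pts]; W=[g(p[1],p[2]) for p in pts]
th,M,t=rigid(F,W); print(th,np.degrees(th),t)
inv=lambda w:(M.T@(w-t)*1e3).round(1)
print([inv(w) for w in W])
for u in [(256,245),(313,240),(370,235),(427,230)]: print(inv(g(u,.044)))
print("rear",inv(g((457,195),.044)),inv(g((461,270),.044)))
print("pin",inv(g((463,100),.064)), g((463,100),.064))
for f in [(-150,0),(44,0),(31,0),(20,24),(20,-42)]: print(f, M@(np.array(f)/1e3)+t)
np.savez("fix",th=th,M=M,t=t)
E
```

```text
1.6830816845019898 96.43347709773319 [ 0.52554893 -0.04128811]
[array([-149.9,  -54.7]), array([-150. ,   42.6]), array([148.8,  42. ]), array([149.2, -54.8]), array([ 21.8, -41.1])]
[55.6 -0.1]
[29.3 -0.1]
[ 2.9 -0.1]
[-23.5  -0.1]
rear [-38.9 -15. ] [-37.2  19.7]
pin [-43.6 -55.8] [ 0.58586269 -0.07840669]
(-150, 0) [ 0.54235637 -0.19034351]
(44, 0) [0.52061875 0.0024348 ]
(31, 0) [ 0.5220754  -0.01048333]
(20, 24) [ 0.49945908 -0.02410325]
(20, -42) [ 0.56504345 -0.01670798]
```

send_rows(series=[[10, -29.9, 0, -2.4], [10, -29.9, 0, -2.4], [10, -29.9, 0, -2.4], [10, -29.9, 0, -2.4], [10, -29.9, 0, -2.4], [10, -29.9, 0, -2.4], [10, -29.9, 0, -2.4], [10, -29.9, 0, -2.4], [10, -29.9, 0, -2.4], [10, -29.9, 0, -2.4], [10, -29.9, 0, -2.4], [10, -29.9, 0, -2.4]], grip=1)

```text
time: 1.1
tcp_pos: [0.4129, 0.2478, 0.2109]
ee_rot: [-1.441, -2.791, 0.0]
ft_force: [1.1, -0.6, 0.4]
finger_gap: 0.0002
gripper_force: 0.0
```

send_rows(series=[[10, -29.9, 0, -2.4], [10, -29.9, 0, -2.4], [10, -29.9, 0, -2.4], [10, -29.9, 0, -2.4], [10, -29.9, 0, -2.4], [10, -29.9, 0, -2.4], [10, -29.9, 0, -2.4], [10, -29.9, 0, -2.4], [10, -29.9, 0, -2.4], [10, -29.9, 0, -2.4], [10, -29.9, 0, -2.4], [10, -29.9, 0, -2.4]])

```text
time: 2.1
tcp_pos: [0.5329, -0.1109, 0.2108]
ee_rot: [-2.09, -2.345, 0.0]
ft_force: [0.2, 0.4, 0.6]
finger_gap: 0.0004
gripper_force: 0.0
```

send_rows(series=[[0, 0, -28, 0], [0, 0, -28, 0], [0, 0, -27, 0], [0, 0, -27, 0], [0, 0, 0, 0], [0, 0, 0, 0]])

```text
time: 2.6
tcp_pos: [0.5319, -0.1094, 0.1003]
ee_rot: [-2.087, -2.345, 0.003]
ft_force: [0.4, -0.6, 0.8]
finger_gap: -0.0
gripper_force: 0.0
```

```bash
python3 - <<'E'
from h import *
s=robot.observe(); cv2.imwrite("pics/w1.png",robot.get_image("wrist"))
d=np.load("fix.npz"); M,t=d["M"],d["t"]
x=R.from_rotvec(s["ee_rot"]).as_matrix()[:,0]
print(s["time"],s["tcp_pos"],"fix",M.T@(s["tcp_pos"][:2]-t)*1e3,"yaw",np.degrees(np.arctan2(x[1],x[0])),s["joint_pos"],s["finger_gap"],s["ft_force"])
P=lambda x,y,z:np.r_[M@(np.array([x,y])/1e3)+t,z]
for q in [(-36.5,-19,.044),(-36.5,19,.044),(-23.5,0,.044),(20,-42,.036),(-43.6,-55.8,.064)]: print(q,proj("wrist",P(*q),s))
np.savez("s1",ee_rot=s["ee_rot"],tcp_pos=s["tcp_pos"])
E
```

```text
2.6 [ 0.53191124 -0.10938107  0.10028911] fix [-68.37703744   1.30754442] yaw 96.67039922452692 [-0.1249613   0.54095641  0.36371336  1.92986593 -0.27993294  0.72301083
  0.51976448] -2.882288863528673e-05 [ 0.38894836 -0.60220949  0.84242771]
(-36.5, -19, 0.044) [313.31894883 169.52112286]
(-36.5, 19, 0.044) [253.61482888 169.27944062]
(-23.5, 0, 0.044) [283.58210676 148.94362694]
(20, -42, 0.036) [351.78736622  77.54617181]
(-43.6, -55.8, 0.064) [378.02164458 188.43447233]
```

View pics/w1.png

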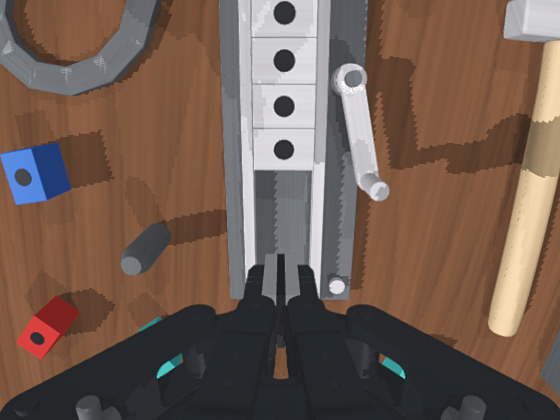

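The wrist view matches the projections: block 4's hole is at (284,149), its rear edge at row 170, and the pin at (378,188). I'll descend and start the push.

send_rows(series=[[1.3, 0, -20, -0.2], [0, 0, -20, 0], [0, 0, -20, 0], [0, 0, -10, 0], [0, 0, 0, 0], [0, 0, 0, 0]])

```text
time: 3.15
tcp_pos: [0.5348, -0.1096, 0.0321]
ee_rot: [2.092, 2.343, 0.001]
ft_force: [0.5, -0.1, -0.2]
finger_gap: -0.0001
gripper_force: 0.0
```

send_rows(series=[[-0.3, 3, 0, 0], [-0.3, 3, 0, 0], [-0.3, 3, 0, 0], [-0.3, 3, 0, 0], [-0.3, 3, 0, 0], [-0.4, 3, 0, 0], [-0.3, 3, 0, 0], [-0.3, 3, 0, 0], [-0.4, 3, 0, 0], [-0.4, 3, 0, 0]])

```text
time: 3.98
tcp_pos: [0.5308, -0.0791, 0.031]
ee_rot: [-2.092, -2.344, 0.0]
ft_force: [0.1, 0.3, -0.2]
finger_gap: -0.0002
gripper_force: 0.0
```

send_rows(series=[[-0.2, 2, 0, 0], [-0.2, 2, 0, 0], [-0.3, 2, 0, 0], [0, 0, 0, 0]])

```text
time: 4.32
tcp_pos: [0.5301, -0.073, 0.031]
ee_rot: [-2.092, -2.344, -0.0]
ft_force: [0.8, 0.3, 0.4]
finger_gap: 0.0002
gripper_force: 0.0
```

```bash
python3 - <<'E'
from h import *
s=robot.observe(); a=robot.get_image("wrist");b=robot.get_image("side")
cv2.imwrite("pics/c2.png",np.hstack([cv2.resize(a[80:360,120:440],(400,350)),cv2.resize(b[130:305,230:430],(400,350))]))
d=np.load("fix.npz"); M,t=d["M"],d["t"]
print(s["tcp_pos"],"fix",M.T@(s["tcp_pos"][:2]-t)*1e3,s["ft_force"])
E
```

```text
[ 0.53012718 -0.07296611  0.03096495] fix [-31.99149391  -0.99990925] [0.77753694 0.2517757  0.35209707]
```

View pics/c2.png

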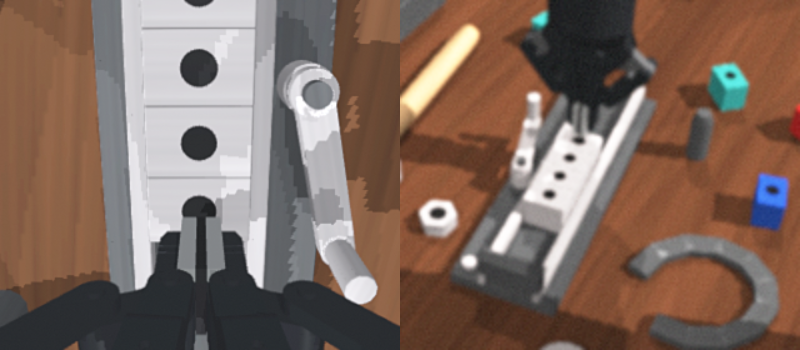

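The wrist crop shows the fingertips at the rear block with its hole partly hidden at (198,205), and the third hole at (198,143). I'll check where the row stands now.

```bash
python3 - <<'E'
from h import *
s=robot.observe();d=np.load("fix.npz"); M,t=d["M"],d["t"]
for u in [(198,143),(198,69),(198,203)]:
    print((M.T@(cast("wrist",(120+u[0]/1.25,80+u[1]/1.25),.044,s)[:2]-t)*1e3).round(1))
E
```

```text
[1.9 0.2]
[27.9  0.2]
[-21.2   0.2]
```

```bash
python3 - <<'E'
from h import *
s=robot.observe();d=np.load("fix.npz"); M,t=d["M"],d["t"]
for n in("wrist","side","top"):
    for z in (0,.013,.02): print(n,z,proj(n,s["tcp_pos"]+[0,0,z],s).round(1))
    for x in(-36.5,): 
        for y in(-19,19): print("  rear top",proj(n,np.r_[M@np.array([x,y])/1e3+t,.044],s).round(1))
a=robot.get_image("side");cv2.imwrite("pics/s3.png",cv2.resize(a[150:250,270:370],(800,600)[::-1] and (600,600),interpolation=cv2.INTER_CUBIC))
b=robot.get_image("wrist");cv2.imwrite("pics/w3.png",cv2.resize(b[180:310,210:350],None,fx=4.3,fy=4.3,interpolation=cv2.INTER_CUBIC))
E
python3 -c "
import cv2,numpy as np
a=cv2.imread('pics/s3.png');b=cv2.imread('pics/w3.png');a=cv2.resize(a,(400,400));b=cv2.resize(b,(400,371));c=np.zeros((400,800,3),'uint8');c[:,:400]=a;c[:371,400:]=b;cv2.imwrite('pics/sw3.png',c)"
```

```text
wrist 0 [281.  252.6]
wrist 0.013 [281.1 264.2]
wrist 0.02 [281.1 271.1]
  rear top [318.6 271.8]
  rear top [239.3 271.7]
side 0 [319.7 202.1]
side 0.013 [320.1 197.2]
side 0.02 [320.3 194.4]
  rear top [312.1 193.4]
  rear top [330.5 198.6]
top 0 [325.2 219.2]
top 0.013 [325.9 218.5]
top 0.02 [326.2 218.1]
  rear top [327.  209.1]
  rear top [329.  228.6]
```

View pics/sw3.png

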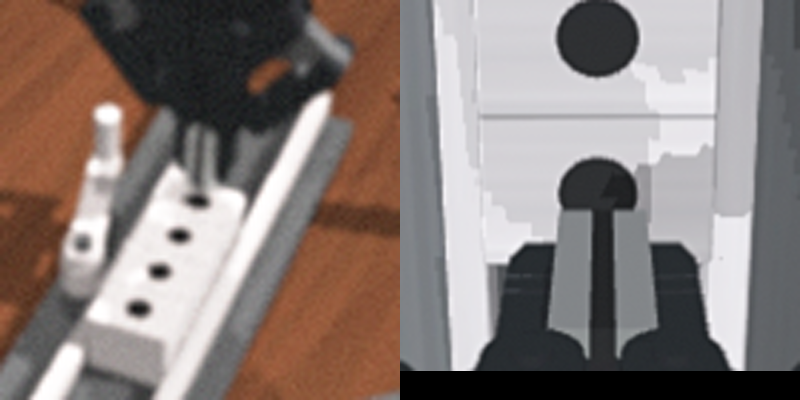

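send_rows(series=[[0.9, -8, 0, 0], [0.9, -8, 0, 0], [0.9, -8, 0, 0], [0, 0, 0, 0], [0, 0, 0, 0]])

```text
time: 4.93
tcp_pos: [0.5328, -0.0986, 0.031]
ee_rot: [2.094, 2.341, -0.0]
ft_force: [-0.0, 1.4, -0.8]
finger_gap: 0.0003
gripper_force: 0.0
```

```bash
python3 - <<'E'
from h import *
s=robot.observe();d=np.load("fix.npz"); M,t=d["M"],d["t"]
print("fix",M.T@(s["tcp_pos"][:2]-t)*1e3,s["tcp_pos"],s["ft_force"])
a=robot.get_image("side");b=robot.get_image("wrist")
P=lambda x,y,z:np.r_[M@(np.array([x,y])/1e3)+t,z]
print("side tcp",(proj("side",s["tcp_pos"])-[270,140])*4,"wrist tcp",proj("wrist",s["tcp_pos"],s))
for q in [(-36.5,-19,.044),(-36.5,19,.044),(-36.5,0,.044)]: print(q,(proj("side",P(*q))-[270,140])*4,(proj("wrist",P(*q),s)-[210,150])*2.8)
c=np.zeros((420,800,3),"uint8")
c[:400,:400]=cv2.resize(a[140:240,270:370],(400,400),interpolation=cv2.INTER_CUBIC);c[:,408:]=cv2.resize(b[150:300,210:350],(392,420))
cv2.imwrite("pics/sw4.png",c)
E
```

```text
fix [-57.77244279  -0.80668865] [ 0.53282392 -0.09860635  0.03100751] [-0.01911226  1.41046176 -0.83022927]
side tcp [216.72962763 217.25330737] wrist tcp [281.04865045 252.63039279]
(-36.5, -19, 0.044) [168.50117596 213.76301419] [310.46854531 201.43181382]
(-36.5, 19, 0.044) [242.19512432 234.49009212] [ 77.38474295 201.80162595]
(-36.5, 0, 0.044) [205.12111854 224.06110662] [193.90232294 201.66856858]
```

View pics/sw4.png

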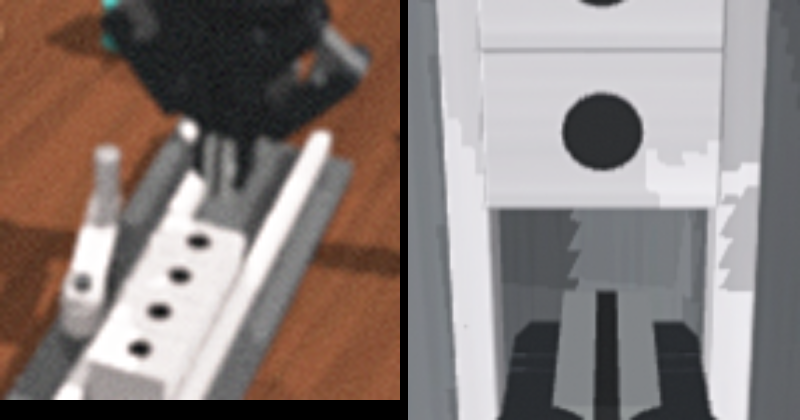

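The visible tip sits about 9–13 mm above the reported TCP: the side crop has it at (219,203) against a predicted (217,217). That explains why it passed over the block without contact. I'll lower 8 mm and approach with small checked steps.

send_rows(series=[[-0.8, 0, -4, 0], [0, 0, -4, 0], [-0.6, 5, 0, 0], [-0.3, 3, 0, 0], [0, 0, 0, 0]])

```text
time: 5.45
tcp_pos: [0.531, -0.0881, 0.0228]
ee_rot: [-2.09, -2.344, -0.0]
ft_force: [-0.7, 0.3, 0.2]
finger_gap: 0.0001
gripper_force: 0.0
```

send_rows(series=[[-0.2, 1.5, 0, 0], [-0.2, 1.5, 0, 0], [-0.2, 1.5, 0, 0], [0, 0, 0, 0]])

```text
time: 5.78
tcp_pos: [0.5309, -0.0854, 0.0233]
ee_rot: [2.092, 2.342, -0.0]
ft_force: [0.1, -1.4, 1.1]
finger_gap: -0.0005
gripper_force: 1.3
```

send_rows(series=[[-0.2, 1.5, 0, 0], [-0.2, 1.5, 0, 0], [0, 0, 0, 0]])

```text
time: 6.03
tcp_pos: [0.5306, -0.0829, 0.0233]
ee_rot: [2.092, 2.341, -0.0]
ft_force: [0.4, -4.5, 1.5]
finger_gap: -0.0002
gripper_force: 2.2
```

```bash
python3 - <<'E'
from h import *
s=robot.observe();d=np.load("fix.npz"); M,t=d["M"],d["t"]
print("fix",M.T@(s["tcp_pos"][:2]-t)*1e3,s["tcp_pos"],s["ft_force"])
b=robot.get_image("wrist");cv2.imwrite("pics/w5.png",b)
m=cv2.inRange(cv2.cvtColor(b,cv2.COLOR_BGR2GRAY),0,75)
for c in cv2.findContours(m,cv2.RETR_LIST,cv2.CHAIN_APPROX_NONE)[0]:
    a=cv2.contourArea(c);(x,y),(w,h),_=cv2.minAreaRect(c)
    if a>150 and .8<w/(h+1e-6)<1.25 and a>.7*w*h and 230<x<330: print(x,y,(M.T@(cast("wrist",(x,y),.044,s)[:2]-t)*1e3).round(1))
E
```

```text
fix [-41.9585397   -0.31531979] [ 0.5305637  -0.08294709  0.02325016] [ 0.42522551 -4.53592006  1.50277143]
280.0 228.5 [-20.9   0.2]
280.5 169.0 [ 5.4 -0.1]
280.0 103.5 [31.6  0.1]
280.0 33.0 [57.6  0.1]
```

The fingers are touching the rear block, and the row has moved as one at about 4.5 N, so I'll push on.

send_rows(series=[[-0.3, 2.5, 0, 0], [-0.3, 2.5, 0, 0], [-0.3, 2.5, 0, 0], [-0.3, 2.5, 0, 0], [-0.3, 2.5, 0, 0], [-0.2, 2.5, 0, 0], [-0.3, 2.5, 0, 0], [-0.3, 2.5, 0, 0], [-0.3, 2.5, 0, 0], [-0.3, 2.5, 0, 0], [-0.3, 2.5, 0, 0], [-0.2, 2.5, 0, 0]])

```text
time: 7.08
tcp_pos: [0.5271, -0.0532, 0.0233]
ee_rot: [2.093, 2.341, -0.0]
ft_force: [-0.1, -5.4, 2.2]
finger_gap: -0.0003
gripper_force: 2.9
```

send_rows(series=[[-0.3, 2.5, 0, 0], [-0.3, 2.5, 0, 0], [-0.3, 2.5, 0, 0], [-0.3, 2.5, 0, 0], [-0.3, 2.5, 0, 0], [-0.2, 2.5, 0, 0], [-0.3, 2.5, 0, 0], [-0.3, 2.5, 0, 0], [-0.3, 2.5, 0, 0], [-0.3, 2.5, 0, 0], [0, 0, 0, 0]])

```text
time: 8.0
tcp_pos: [0.5242, -0.0275, 0.0232]
ee_rot: [2.092, 2.342, -0.0]
ft_force: [0.2, -4.1, 3.0]
finger_gap: 0.0
gripper_force: 2.5
```

```bash
cat > q.py <<'E'
from h import *
s=robot.observe();d=np.load("fix.npz"); M,t=d["M"],d["t"]
print("fix",M.T@(s["tcp_pos"][:2]-t)*1e3,s["tcp_pos"],s["ft_force"])
b=robot.get_image("wrist")
m=cv2.inRange(cv2.cvtColor(b,cv2.COLOR_BGR2GRAY),0,75)
for c in cv2.findContours(m,cv2.RETR_LIST,cv2.CHAIN_APPROX_NONE)[0]:
    a=cv2.contourArea(c);(x,y),(w,h),_=cv2.minAreaRect(c)
    if a>150 and .8<w/(h+1e-6)<1.25 and a>.7*w*h and 230<x<330: print(x,y,(M.T@(cast("wrist",(x,y),.044,s)[:2]-t)*1e3).round(1))
E
python3 q.py
```

```text
fix [13.87141952 -0.18496572] [ 0.52417845 -0.02748332  0.02321709] [ 0.17964766 -4.11332829  3.02689873]
280.5 228.5 [35.   0.1]
280.5 169.0 [61.2  0.1]
280.5 103.5 [87.4  0.1]
280.7500305175781 32.74998474121094 [113.5  -0. ]
```

About 9 mm remain.

send_rows(series=[[-0.2, 1.5, 0, 0], [-0.2, 1.5, 0, 0], [-0.1, 1.5, 0, 0], [-0.2, 1.5, 0, 0], [-0.1, 1, 0, 0], [0, 0, 0, 0]])

```text
time: 8.55
tcp_pos: [0.5233, -0.0207, 0.0232]
ee_rot: [2.092, 2.342, -0.0]
ft_force: [0.8, -5.4, 2.1]
finger_gap: -0.0001
gripper_force: 2.9
```

send_rows(series=[[-0.1, 1, 0, 0], [-0.1, 1, 0, 0], [0, 0, 0, 0]])

```text
time: 8.8
tcp_pos: [0.5232, -0.0194, 0.0232]
ee_rot: [2.093, 2.341, -0.001]
ft_force: [0.6, -7.5, 2.5]
finger_gap: -0.0001
gripper_force: 3.4
```

```bash
python3 q.py
```

```text
fix [22.03532886 -0.1597105 ] [ 0.52323859 -0.01937365  0.02322917] [ 0.60975393 -7.50104393  2.52732366]
280.5 229.0 [42.9  0.1]
280.5 169.5 [69.2  0.1]
280.5 104.5 [95.2  0. ]
280.5 33.0 [121.6   0. ]
```

send_rows(series=[[-0.1, 1, 0, 0], [-0.1, 1, 0, 0], [-0.1, 1, 0, 0], [0, 0, 0, 0], [0, 0, 0, 0]])

```text
time: 9.27
tcp_pos: [0.5233, -0.0158, 0.0237]
ee_rot: [2.092, 2.341, 0.001]
ft_force: [0.0, -4.7, 10.0]
finger_gap: 0.0001
gripper_force: 4.6
```

```bash
python3 q.py
```

```text
fix [25.60165576 -0.58369192] [ 0.5232603  -0.01578228  0.02370195] [ 0.03840458 -4.73962693 10.02323109]
279.5 236.5 [42.8  0.1]
279.5 178.0 [69.   0.1]
279.0 113.5 [95.3  0.3]
279.5 43.5 [121.4   0. ]
```

The row is home: it has stopped moving and the tip is starting to ride up its edge. I'll lift straight off.

send_rows(series=[[0, 0, 5, 0], [0, 0, 15, 0], [0, 0, 20, 0], [0, 0, 30, 0], [0, 0, 0, 0], [0, 0, 0, 0]])

```text
time: 9.82
tcp_pos: [0.5232, -0.014, 0.0942]
ee_rot: [2.09, 2.344, 0.004]
ft_force: [-0.6, 0.1, -0.2]
finger_gap: -0.0006
gripper_force: 0.0
```

```bash
python3 q.py; python3 - <<'E'
from h import *
s=robot.observe();d=np.load("fix.npz"); M,t=d["M"],d["t"]
b=robot.get_image("wrist");cv2.imwrite("pics/w6.png",b)
P=lambda x,y,z:np.r_[M@(np.array([x,y])/1e3)+t,z]
print(proj("wrist",P(135,0,.044),s),proj("wrist",P(31,0,.044),s),proj("wrist",P(-43.6,-55.8,.064),s),proj("wrist",P(20,-42,.036),s))
E
```

```text
fix [27.34278296 -0.72556453] [ 0.52320618 -0.01403622  0.09424293] [-0.60202391  0.13451104 -0.1726456 ]
279.0 196.5 [43.   0.4]
279.2500305175781 155.25001525878906 [69.2  0.3]
279.5 111.5 [95.3  0.1]
280.0 65.5 [121.2  -0.2]
[281.13839272  40.05469274] [280.88427775 215.16008272] [365.45753996 332.14129776] [343.2382567  226.88234118]
```

View pics/w6.png

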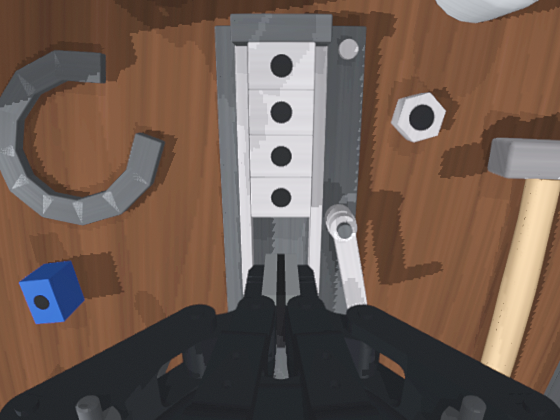

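The row is home against the stop: the front block's far edge meets it at row 42, and the keeper is still open at the right. Next is going round to the outer side of the pin and turning the tool to face it.

send_rows(series=[[6, -3.3, 0, 6.4], [6, -3.3, 0, 6.4], [6, -3.3, 0, 6.4], [6, -3.3, 0, 6.4], [6, -3.3, 0, 6.4], [6, -3.3, 0, 6.4], [6, -3.3, 0, 6.4], [6, -3.3, 0, 6.4]])

```text
time: 10.58
tcp_pos: [0.5699, -0.0411, 0.0915]
ee_rot: [-0.865, -3.017, 0.0]
ft_force: [-0.2, -1.0, 0.1]
finger_gap: 0.0001
gripper_force: 0.0
```

send_rows(series=[[6, -3.3, 0, 6.4], [6, -3.3, 0, 6.4], [6, -3.3, 0, 6.4], [6, -3.3, 0, 6.4], [6, -3.3, 0, 6.4], [6, -3.3, 0, 6.4], [6, -3.3, 0, 6.4], [6, -3.3, 0, 6.4], [0, 0, 0, 0], [0, 0, 0, 0]])

```text
time: 11.42
tcp_pos: [0.6177, -0.0676, 0.0917]
ee_rot: [0.509, -3.098, -0.002]
ft_force: [-1.2, -0.2, 0.6]
finger_gap: -0.0
gripper_force: 0.0
```

```bash
cat > k.py <<'E'
from h import *
s=robot.observe();d=np.load("fix.npz"); M,t=d["M"],d["t"]
x=R.from_rotvec(s["ee_rot"]).as_matrix()[:,0]
print("fix",M.T@(s["tcp_pos"][:2]-t)*1e3,s["tcp_pos"],"fixyaw",np.degrees(np.arctan2(x[1],x[0])-float(d["th"])),s["ft_force"],s["joint_pos"].round(2))
P=lambda x,y,z:np.r_[M@(np.array([x,y])/1e3)+t,z]
print("pin px",proj("wrist",P(-43.6,-55.8,.064),s))
E
python3 k.py; python3 - <<'E'
from h import *
cv2.imwrite("pics/w7.png",robot.get_image("wrist"))
E
```

```text
fix [-36.4976718  -88.65024884] [ 0.61773047 -0.06762273  0.09171435] fixyaw -257.7643929063571 [-1.17362998 -0.24481142  0.55900015] [ 0.12  0.62 -0.14  1.72  0.11  0.81  1.83]
pin px [280.00240697 176.32764954]
```

View pics/w7.png

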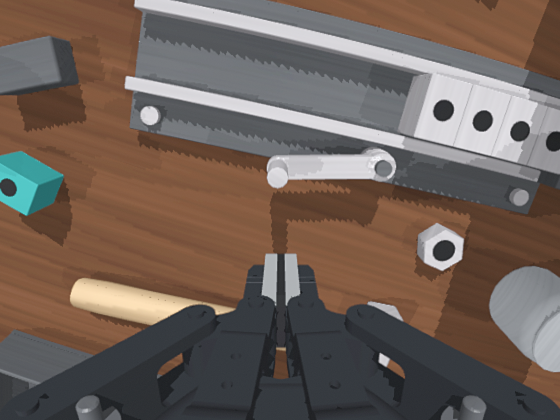

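The pin is at (277,178), as predicted. I'll descend and compute the arc.

send_rows(series=[[0, 0, -20, 0], [0, 0, -20, 0], [0, 0, -18, 0], [0, 0, 0, 0], [0, 0, 0, 0]])

```text
time: 11.88
tcp_pos: [0.6174, -0.0672, 0.0343]
ee_rot: [0.513, -3.097, -0.001]
ft_force: [0.7, 0.5, 0.1]
finger_gap: -0.0001
gripper_force: 0.0
```

```bash
python3 k.py; cat > arc.py <<'E'
from h import *
import sys
s=robot.observe();d=np.load("fix.npz"); M,t=d["M"],d["t"]
a0,a1,n,D=map(float,sys.argv[1:])
A=np.linspace(a0,a1,int(n)+1)
W=np.array([M@(np.array([20-66*np.cos(a)-D*np.sin(a),-42+66*np.sin(a)-D*np.cos(a)])/1e3)+t for a in A])*1e3
print("to start",(W[0]-s["tcp_pos"][:2]*1e3).round(1)); print(np.degrees(A[1]-A[0]),np.diff(W,axis=0).round(1).tolist())
E
python3 arc.py -0.21 1.571 32 14
```

```text
fix [-36.0204367  -88.41270713] [ 0.61744095 -0.06717511  0.03428297] fixyaw -257.63301237175847 [0.71706682 0.53798449 0.13516607] [ 0.11  0.69 -0.13  1.77  0.13  0.7   1.81]
pin px [278.79011627 206.98048316]
to start [-18.2  -7.7]
3.1888682285249876 [[-3.3, -1.8], [-3.4, -1.6], [-3.5, -1.4], [-3.5, -1.2], [-3.6, -1.0], [-3.7, -0.8], [-3.7, -0.6], [-3.7, -0.4], [-3.7, -0.2], [-3.8, -0.0], [-3.7, 0.2], [-3.7, 0.4], [-3.7, 0.6], [-3.7, 0.8], [-3.6, 1.0], [-3.6, 1.2], [-3.5, 1.4], [-3.4, 1.6], [-3.3, 1.8], [-3.2, 2.0], [-3.1, 2.1], [-3.0, 2.3], [-2.8, 2.5], [-2.7, 2.6], [-2.5, 2.8], [-2.4, 2.9], [-2.2, 3.0], [-2.0, 3.2], [-1.9, 3.3], [-1.7, 3.4], [-1.5, 3.5], [-1.3, 3.5]]
```

send_rows(series=[[-3, -1.3, 0, 0], [-3, -1.3, 0, 0], [-3, -1.3, 0, 0], [-3, -1.3, 0, 0], [-3, -1.3, 0, 0], [-3, -1.3, 0, 0], [0, 0, 0, 0]])

```text
time: 12.47
tcp_pos: [0.6003, -0.0759, 0.0354]
ee_rot: [-0.514, 3.099, -0.0]
ft_force: [0.4, 0.2, 0.2]
finger_gap: -0.0
gripper_force: 0.0
```

send_rows(series=[[-3.3, -1.8, 0, -3.2], [-3.4, -1.6, 0, -3.2], [-3.5, -1.4, 0, -3.2], [-3.5, -1.2, 0, -3.2], [0, 0, 0, 0]])

```text
time: 12.88
tcp_pos: [0.5867, -0.0821, 0.0352]
ee_rot: [-0.162, 3.137, -0.001]
ft_force: [0.5, -0.3, 0.4]
finger_gap: 0.0001
gripper_force: 0.1
```

```bash
python3 k.py; python3 - <<'E'
from h import *
b=robot.get_image("wrist")[130:330,180:400];cv2.imwrite("pics/w8.png",cv2.resize(b,None,fx=2.5,fy=2.5))
E
```

```text
fix [-47.35840847 -56.18189778] [ 0.58668352 -0.08205313  0.03518634] fixyaw -270.528399067194 [ 0.5155986  -0.25254052  0.36309763] [ 0.1   0.66 -0.07  1.85  0.07  0.64  1.67]
pin px [288.64332168 279.84997629]
```

View pics/w8.png

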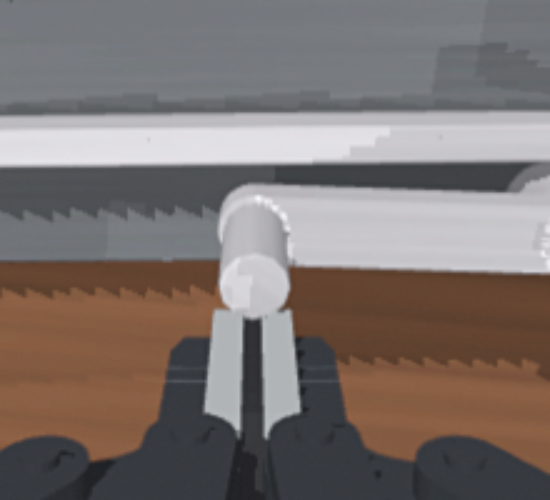

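The pin at crop (255,285) is centred ahead of the tips and the bar is now parallel to the rail. The push works, so I'll continue round the arc.

send_rows(series=[[-3.6, -1, 0, -3.2], [-3.7, -0.8, 0, -3.2], [-3.7, -0.6, 0, -3.2], [-3.7, -0.4, 0, -3.2], [-3.7, -0.2, 0, -3.2], [-3.8, 0, 0, -3.2], [-3.7, 0.2, 0, -3.2], [-3.7, 0.4, 0, -3.2], [0, 0, 0, 0]])

```text
time: 13.68
tcp_pos: [0.5569, -0.084, 0.035]
ee_rot: [-0.533, -3.096, 0.0]
ft_force: [-0.1, 0.0, 1.5]
finger_gap: -0.0001
gripper_force: 0.0
```

```bash
cat > p.py <<'E'
from h import *
s=robot.observe();d=np.load("fix.npz"); M,t=d["M"],d["t"]
x=R.from_rotvec(s["ee_rot"]).as_matrix()[:,0]
f=M.T@(s["tcp_pos"][:2]-t)*1e3
print("fix",f,s["tcp_pos"],"a_yaw",np.pi/2-(np.arctan2(x[1],x[0])-float(d["th"]))%(2*np.pi),s["ft_force"])
b=robot.get_image("wrist");h=cv2.cvtColor(b,cv2.COLOR_BGR2HSV)
P=lambda a:np.r_[M@(np.array([20-66*np.cos(a),-42+66*np.sin(a)])/1e3)+t,.064]
for a in np.arange(-.2,1.6,.1):
    q=P(a); dd=np.linalg.norm(q[:2]-s["tcp_pos"][:2])*1e3
    if dd<30: print(round(a,2),"dist",round(dd,1),proj("wrist",q,s).round())
cv2.imwrite("pics/p%d.png"%(s["time"]*100),b)
m=cv2.inRange(b[130:256,200:360],(185,)*3,(255,)*3)
n,_,st,ce=cv2.connectedComponentsWithStats(m)
E
python3 p.py; python3 arc.py 0.46 1.571 20 14
```

```text
fix [-45.9234506  -26.38100074] [ 0.55690951 -0.08396639  0.03499963] a_yaw 0.45350978963754907 [-0.12498527  0.02053865  1.52375278]
-0.2 dist 28.8 [310. 330.]
-0.1 dist 22.2 [302. 320.]
0.0 dist 15.6 [295. 309.]
0.1 dist 9.0 [290. 297.]
0.2 dist 2.8 [285. 285.]
0.3 dist 4.8 [282. 271.]
0.4 dist 11.3 [281. 257.]
0.5 dist 17.9 [281. 243.]
0.6 dist 24.5 [282. 228.]
to start [-1.4  0.2]
3.1827805519517254 [[-3.7, 0.6], [-3.7, 0.8], [-3.6, 1.0], [-3.5, 1.2], [-3.5, 1.4], [-3.4, 1.6], [-3.3, 1.8], [-3.2, 2.0], [-3.1, 2.1], [-2.9, 2.3], [-2.8, 2.5], [-2.7, 2.6], [-2.5, 2.8], [-2.4, 2.9], [-2.2, 3.0], [-2.0, 3.2], [-1.8, 3.3], [-1.7, 3.4], [-1.5, 3.4], [-1.3, 3.5]]
```

```bash
cat > tm.py <<'E'
from h import *
import glob,sys
s=robot.observe();d=np.load("fix.npz"); M,t=d["M"],d["t"]
w=cv2.resize(cv2.imread("pics/w8.png"),(220,200),interpolation=cv2.INTER_AREA)  # px offset (180,130)
T=w[70:127,84:120]   # pin incl. shaft; top centre at (282,244)
b=robot.get_image("wrist")
r=cv2.matchTemplate(b[100:330,200:400],T,cv2.TM_CCOEFF_NORMED); _,v,_,l=cv2.minMaxLoc(r)
u=(l[0]+200+18,l[1]+100+44); q=M.T@(cast("wrist",u,.064,s)[:2]-t)*1e3
print("pin px",u,"score",v,"fix",q,"a",np.arctan2(q[1]+42,20-q[0]),"rad",np.hypot(q[1]+42,20-q[0]),"dist",np.linalg.norm(q-M.T@(s["tcp_pos"][:2]-t)*1e3),s["ft_force"],s["time"])
E
python3 tm.py
```

```text
pin px (280, 244) score 0.6838088035583496 fix [-38.26371372 -10.91666395] a 0.49008232900233906 rad 66.03661194181048 dist 17.38104363749566 [-0.55444313 -0.26065059  0.5407405 ] 13.7333
```

The pin is being carried (radius 66.0 mm, angle 0.49 rad), so I'll carry on.

send_rows(series=[[-3.7, 0.6, 0, -3.2], [-3.7, 0.8, 0, -3.2], [-3.6, 1, 0, -3.2], [-3.5, 1.2, 0, -3.2], [-3.5, 1.4, 0, -3.2], [-3.4, 1.6, 0, -3.2], [-3.3, 1.8, 0, -3.2], [-3.2, 2, 0, -3.2], [-3.1, 2.1, 0, -3.2], [-2.9, 2.3, 0, -3.2], [0, 0, 0, 0]])

```text
time: 14.7
tcp_pos: [0.523, -0.0687, 0.0348]
ee_rot: [-1.364, -2.829, 0.0]
ft_force: [-0.0, 0.6, -0.5]
finger_gap: 0.0002
gripper_force: 0.0
```

```bash
python3 tm.py; python3 k.py | head -1
```

```text
pin px (382, 193) score 0.48672881722450256 fix [27.92944903 -7.81131561] a 1.7986988452326407 rad 35.09618643574402 dist 56.49044018617447 [-0.03080724  0.61498478 -0.51469039] 14.7
fix [-27.04556326   5.30004678] [ 0.52331271 -0.06875723  0.03486372] fixyaw 32.24969043668059 [ 0.43142463 -0.86920418 -0.39968017] [-0.1   0.61  0.21  2.02 -0.24  0.54  0.96]
```

```bash
python3 - <<'E'
from h import *
w=cv2.resize(cv2.imread("pics/w8.png"),(220,200),interpolation=cv2.INTER_AREA)
b=robot.get_image("wrist");cv2.imwrite("pics/w9.png",b)
print(cv2.minMaxLoc(cv2.matchTemplate(b[190:275,245:315],w[70:127,84:120],cv2.TM_CCOEFF_NORMED)))
g=cv2.cvtColor(b,cv2.COLOR_BGR2GRAY)
for r in range(190,270,5): print(r,g[r,246:316:3])
print("side",proj("side",np.r_[0.52+0,0,0]))
E
```

```text
(-0.1867983341217041, 0.46458369493484497, (27, 19), (16, 10))
190 [127 129 133 129 119 110 194 232 212 214 210 207 185  76  81  79  81  81
  73  80  74  73 100 111]
195 [129 132 130 113 111 195 230 227 212 208 207 172  77  82  80  80  81  81
  80  80  80 100 114 108]
200 [124 117 109 118 195 230 233 234 209 208 158  95  99  95  98  98  98  99
  91 123 136 134 132 116]
205 [116 113 129 200 230 233 234 210 205 177 172 156 156 155 156 155 156 151
 151 152 143 150 148 138]
210 [117 131 203 230 233 233 232 193 197 210 211 224 240 210 210 210 210 210
 210 205 201 201 197 197]
215 [145 212 230 233 233 231 217 206 189 181 172 158 146 134 149 179 150 149
 209 205 206 206 206 206]
220 [216 230 232 233 225 220 186 190 189 180 171 155 144 138 135 152 149 150
 149 153 152 146 209 208]
225 [230 233 234 219 223  94 132 190 188 178 169 154 144 139 135 158 151 152
 151 151 150 150 151 149]
230 [233 226 220 222  89  88  96 190 186 174 166 156 143 139 137 139 149 149
 150 149 180 180 179 169]
235 [222 220 221  83  87  87 126 192 218 212 210 210 211 209 141 134 146 150
 151 181 181 180 180 180]
240 [220 215  82  87  85  85 191 208 206 207 209 210 209 208 211 152 124 123
 124 120 124 123 123 125]
245 [207  81  88  84  93  86 177 204 207 206 204 205 207 208 207 202 122 124
 120 123 124 124 126 123]
250 [ 83  88  85  97  98  97  91 214 203 203 204 204 203 202 205 130 131 126
 132 131 133 129 132 132]
255 [ 87  92  97  96  97  93  96 154 163 199 205 203 204 153 147 156 156 132
 131 132 132 131 133 122]
260 [ 91  97  97  97  92  94 111 155 148 155 161  43  43 156 155 155 155 131
 132 132 131 117 118 101]
265 [ 97  97  88  57  55  64 112 156 155 155 161  45  44 144 148 155 155 110
  61  60  55 100 101 190]
side [306.20907245 238.76373154]
```

The pin's disc is at about (278,245) directly ahead of the tips. I'll finish the arc with a slight overpress.

send_rows(series=[[-2.8, 2.5, 0, -3.2], [-2.7, 2.6, 0, -3.2], [-2.5, 2.8, 0, -3.2], [-2.4, 2.9, 0, -3.2], [-2.2, 3, 0, -3.2], [-2, 3.2, 0, -3.2], [-1.8, 3.3, 0, -3.2], [-1.7, 3.4, 0, -3.2], [-1.5, 3.4, 0, -3.2], [0, 0, 0, 0]])

```text
time: 15.63
tcp_pos: [0.5038, -0.0417, 0.0349]
ee_rot: [-2.025, -2.402, 0.0]
ft_force: [0.2, -1.6, 0.2]
finger_gap: 0.0002
gripper_force: 0.0
```

```bash
cat > disc.py <<'E'
from h import *
s=robot.observe();d=np.load("fix.npz"); M,t=d["M"],d["t"]
b=robot.get_image("wrist");cv2.imwrite("pics/w10.png",b)
g=cv2.medianBlur(cv2.cvtColor(b,cv2.COLOR_BGR2GRAY),3)[215:275,240:320]
c=cv2.HoughCircles(g,cv2.HOUGH_GRADIENT,1,8,param1=60,param2=8,minRadius=10,maxRadius=16)
f=M.T@(s["tcp_pos"][:2]-t)*1e3; print("tcp",f,s["ft_force"],s["time"])
for x,y,r in ([] if c is None else c[0][:4]):
    q=M.T@(cast("wrist",(x+240,y+215),.064,s)[:2]-t)*1e3
    print(x+240,y+215,r,q,"a",np.arctan2(q[1]+42,20-q[0]),"rad",np.hypot(q[1]+42,20-q[0]),"dist",np.linalg.norm(q-f))
E
python3 disc.py
```

```text
tcp [ 2.07167889 21.62298311] [ 0.22345585 -1.64663194  0.16367851] 15.6333
277.5 243.5 14.1 [19.5619325  24.10899033] a 1.5641699800843423 rad 66.11044172984734 dist 17.666046624033758
278.5 225.5 13.0 [27.54574182 24.13114142] a 1.6844076759479527 rad 66.56024402652193 dist 25.597240876705524
316.5 248.5 10.6 [18.21053447  7.71625201] a 1.534818285752768 rad 49.74844621525822 dist 21.303986237342595
```

send_rows(series=[[-0.2, 1.5, 0, -2], [-0.2, 1.5, 0, -2], [0, 0, 0, 0]])

```text
time: 15.93
tcp_pos: [0.5033, -0.0413, 0.035]
ee_rot: [2.107, 2.328, -0.003]
ft_force: [-1.2, -7.1, -0.2]
finger_gap: -0.0
gripper_force: 3.5
```

send_rows(series=[[-0.1, 1, 0, 0], [-0.1, 1, 0, 0], [0, 0, 0, 0], [0, 0, 0, 0]])

```text
time: 16.27
tcp_pos: [0.5033, -0.041, 0.0351]
ee_rot: [2.106, 2.327, -0.004]
ft_force: [-1.1, -12.1, -1.0]
finger_gap: -0.0002
gripper_force: 6.4
```

```bash
python3 disc.py
```

```text
tcp [ 2.76127614 22.05835503] [ -1.12709719 -12.07508582  -0.9558208 ] 16.2667
274.5 245.5 13.0 [19.53582546 24.62009062] a 1.563828953734512 rad 66.62170766798164 dist 16.969030450210134
299.5 228.5 11.8 [26.98172585 14.22738535] a 1.6943335064891465 rad 56.65918601108251 dist 25.454945893300923
277.5 222.5 11.5 [29.7223576  23.20668611] a 1.7188065734349227 rad 65.92750678390513 dist 26.9855253437052
```

The force rose to 12 N with no further motion, so the keeper is hard on its stop. I'll back away and lift.

send_rows(series=[[0.5, -4, 0, 0], [0.8, -7, 0, 0], [1, -9, 0, 0], [1, -9, 10, 0], [0, 0, 30, 0], [0, 0, 30, 0], [0, 0, 30, 0], [0, 0, 20, 0], [0, 0, 0, 0], [0, 0, 0, 0], [0, 0, 0, 0]])

```text
time: 17.23
tcp_pos: [0.5061, -0.0661, 0.1544]
ee_rot: [-2.107, -2.329, 0.0]
ft_force: [0.5, -0.9, -1.0]
finger_gap: 0.0001
gripper_force: 0.0
```

```bash
python3 - <<'E'
from h import *
s=robot.observe();d=np.load("fix.npz"); M,t=d["M"],d["t"]
b=robot.get_image("wrist");cv2.imwrite("pics/w11.png",b)
P=lambda x,y,z:np.r_[M@(np.array([x,y])/1e3)+t,z]
print(s["tcp_pos"],s["ft_force"],"pred pin",proj("wrist",P(20,24,.064),s))
g=cv2.cvtColor(b,cv2.COLOR_BGR2GRAY)
u0=proj("wrist",P(20,24,.064),s).astype(int); x0,y0=u0-25
c=cv2.HoughCircles(cv2.medianBlur(g,3)[y0:y0+50,x0:x0+50],cv2.HOUGH_GRADIENT,1,8,param1=60,param2=8,minRadius=6,maxRadius=12)
for x,y,r in ([] if c is None else c[0][:3]):
    q=M.T@(cast("wrist",(x+x0,y+y0),.064,s)[:2]-t)*1e3; print("pin",x+x0,y+y0,r,q,np.arctan2(q[1]+42,20-q[0]))
m=cv2.inRange(g,0,75)
for c in cv2.findContours(m,cv2.RETR_LIST,cv2.CHAIN_APPROX_NONE)[0]:
    a=cv2.contourArea(c);(x,y),(w,h),_=cv2.minAreaRect(c)
    if a>80 and .8<w/(h+1e-6)<1.25 and a>.7*w*h:
        q=(M.T@(cast("wrist",(x,y),.044,s)[:2]-t)*1e3).round(1)
        if abs(q[1])<10: print("hole",q)
E
```

```text
[ 0.5061236  -0.06608122  0.15442812] [ 0.50975697 -0.90888577 -1.03224327] pred pin [277.58410489 145.71139643]
pin 277.5 146.5 7.4 [19.43248546 24.06939093] 1.5622068638745337
pin 289.5 158.5 8.0 [10.59180627 15.46307536] 1.4085102931150917
pin 290.5 123.5 10.0 [35.63534316 14.596377  ] 1.84033403234374
hole [43.1 -0. ]
hole [69.2  0.1]
hole [95.4 -0.1]
```

```bash
python3 -c "
from cell import robot
print(robot.close_job())"
```

```text
the job is handed in; nothing more can be done
None
```

I pushed the row home against the end stop, closed the keeper on its hard stop (about 1.56 rad by the wrist camera), moved the arm clear and handed the job in at about 17 s; the system returned no verdict. I did not re-measure the front block or the bystanders after closing the keeper.

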